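# Set up the bench for filling a PCR plate

### The arm

A 6-joint arm with a two-finger parallel gripper is mounted at the origin on the work surface. World frame = base frame: x ahead of the robot, y to its left, z up, the work surface at z = 0. Lengths are in m, angles in rad, forces in N, time in s.
With the tool pointing down it reaches from about 0.375 to 0.9 m from the base axis. Payload 3.1 kg.
Tool frame: the origin (TCP) lies on the centre line of the jaws, within the pads' length; the fingertips stand 14 mm ahead of it and the grasp point (between the pads) lies 5 mm behind it; z points along the fingers, y is the line along which they close (so a half turn about z gives the same grasp; the last joint's range is limited). The gripper opens to 87 mm and grips with 3 to 60 N. Pads are 19 mm wide; open, the fingers measure 117 mm over their backs; the gripper's body (75 mm by 190 mm) begins 51 mm behind the grasp point.
Start: joints at [-1.321, 0.527, 1.433, -0, 1.181, -0.178], TCP at [0.26, -0.568, 0.237] pointing down, gripper open.
Joint ranges: [-3.08, 3.08], [-0.75, 2.2], [0.22, 2.44], [-1.43, 4.57], [0, 2.65], [-2.85, 2.85]. Speed limits (rad/s): [2.79, 2.79, 3.14, 3.14, 3.14, 3.14].

### API

Orientations are given as a unit quaternion [x, y, z, w].
In Python, from rig import robot gives the robot as it stands.
- The arm moves only by the tool move_arm, never from a script. Its argument "commands" is a list of rows, each an object with "hand": the finger opening in cm, from 0 to 8.7; "travel": the shift along the tool's x, y, z in cm, a list of three; "twist": the turn, a rotation vector about the tool's x, y, z in degrees, a list of three. In form: [{"hand": hand, "travel": [dx, dy, dz], "twist": [wx, wy, wz]}, ...]. A call has 1 to 5 rows; each row shifts and turns the commanded pose from where the row before left it, along the tool's axes as they then stand; what a row does not reach is not made up. A row lasts 1/12 s, in which the tool goes at most 41.7 mm and 7.16 degrees, less where a joint would pass 70% of its speed; a pose out of reach is approached as far as the arm can. A call is refused whole if a number of a shift passes 4.17 or a number of a turn 7.16, either way. A call with a gripper value outside its range is refused whole. The fingers move at their own pace and stop on an object; "force" is the grip in N (left out, the last holds). Time passes only in rows, so rows that do not move let the fingers close. It gives the time, the measured TCP pose, the force, the opening and the grip force at its end, in the units of the state.
- robot.get_obs(): the state, without advancing time (a new reading comes with each control period).
- robot.camera(name): name is "scene" or "top"; returns a dict with "frame" (480x640x3 uint8, red, green, blue), "fov_y" (degrees; the focal length in pixels is half the picture's height over the tangent of half this angle, whatever the lens; pixels are square), "cx", "cy" (the principal point, pixels), "extrinsics" (4x4, takes a point from camera to world coordinates). Camera axes: x right, y down, z forward; pixel columns grow to the right and rows downward; lengths in m; the calibration is good to about 2 mm. A picture is of the moment at which its call begins. There is no depth.
- robot.hand_in(): hands the job in; it is judged then, once.
The state is a dict: "time": time; "q": joint angles; "joint_velocities": joint speeds; "joint_torque": joint torques, N m; "position": TCP position; "tool_rot": TCP orientation; "ft_force": force on the tool from outside, world axes, zero at the start; "moment": the same for the moment, N m; "grip_width": finger opening in m; "grip_force": force on a finger pad.
Only numpy, scipy, OpenCV 4.12 (cv2) and the standard library are available. Lean on these libraries where they do the work, as an engineer would, in place of code of your own. Each camera call takes 0.05 s, during which the arm holds its last target. There are 200 camera calls.

### The job

Set this bench up for filling a PCR plate: seat the 48-well plate flat in the nest of the aluminium cold block, stand the small tip box midway between the cold block and the waste beaker, put the reagent trough on the block's other side with a gap of about 3 cm between them, and put the tube rack centred behind the trough (on the side away from the robot), again with a gap of about 3 cm. The tip box and the trough stand in one straight row with the block and the beaker, and all four things have their long sides parallel to the block's long side. Keep everything upright, do not shift the large tip box or the water bottle, and leave it all standing still.

Things in the scene. Friction and masses are not known exactly. Their poses are not given: they have to be found in the camera images.
- cold_block: Aluminium cold block, grey, fixed, 80 (x) x 98 (y) x 34 high. Its top is a nest: a flat recess 68 x 86 inside a rim 6 wide and 4 high; the nest's floor, 30 above the bench, has 6 x 8 dark dimples. Origin: centre of its underside. z up; x points away from the robot (within 9 degrees), that is behind; y along its long side, to the robot's left. The waste beaker is on its y axis, at +y or -y.
- waste_beaker: Waste beaker, fixed: round open frosted white beaker holding a few yellow tips, 80 across the rim, 68 at the foot, 80 high. Origin: centre of its underside. It stands about 270 from the block, centre to centre, left or right of it; about 270 off on the other side stands a small round vortex mixer (fixed, not listed, 84 across, 60 high, closed, black cup on top).
- plate: 48-well PCR plate, loose: low white block with 6 x 8 small grey wells on top, 58 (x) x 76 (y) x 22 high (the top 4 stepped in by 2 all round, the sides below plain), about 40 g. Origin: centre of its underside. It fits the cold block's nest with 5 to spare on each side; seated, its underside is 30 above the bench. Either way round will do.
- small_tip_box: Small tip box, loose: grey box with a white deck full of small frosted tips (6 x 10), 66 (x) x 102 (y), sides plain to 40 high, 50 high over the tips, about 90 g. Origin: centre of its underside. Either way round will do.
- trough: Reagent trough, loose: long narrow open white trough with a V inside, 40 (x) x 110 (y) x 30 high, walls 3 thick, stiff, about 50 g. Origin: centre of its underside. Either way round will do.
- tube_rack: Tube rack, loose: light grey block with 2 rows of 5 holes, six of them holding small tubes with white caps, 50 (x) x 90 (y), sides plain to 42 high, 54 over the caps, about 100 g. Origin: centre of its underside. Either way round will do.
- large_tip_box: Large tip box, loose, not wanted for this job and to stay where it is: like the small one but 76 (x) x 110 (y) x 92 high, with fewer and thicker tips (5 x 7). Origin: centre of its underside.
- water_bottle: Water bottle, loose, to stay where it is: round frosted white bottle with a white cap and a paper band, 56 across, 105 high. Origin: centre of its underside.
Mind the look-alikes: they are no part of the job. Leave any orange look-alike of the trough alone.

How it is judged:
At the end, for the whole second after the job is handed in: Plate flat in nest (10 mm, 0.2 rad). Tip box within 15 mm of the block-beaker line, under 152 mm from each centre. Trough on other side, within 15 mm of line, 119-149 mm from block. Rack behind trough, 60-91 mm off, centred to 15 mm. Parallel to 0.16 rad; upright, released, at rest (z of plate in the frame of cold_block between 0.026 and 0.0325 m and horizontal distance between plate and cold_block below 0.01 m and angle between the x axis of plate and the x axis of cold_block, either way round below 0.2 rad and x of small_tip_box in the frame of cold_block between -0.015 and 0.015 m and horizontal distance between small_tip_box and cold_block below 0.152 m and horizontal distance between small_tip_box and waste_beaker below 0.152 m and x of trough in the frame of cold_block between -0.015 and 0.015 m and horizontal distance between trough and cold_block between 0.119 and 0.149 m and horizontal distance between trough and waste_beaker above 0.33 m and horizontal distance between tube_rack and trough between 0.06 and 0.091 m and y of tube_rack in the frame of trough between -0.015 and 0.015 m and x of tube_rack in the frame of cold_block above 0.035 m and angle between the x axis of each of small_tip_box, trough, tube_rack and the x axis of cold_block, either way round below 0.16 rad and height (world z) of small_tip_box between -0.004 and 0.004 m and height (world z) of trough between -0.004 and 0.004 m and height (world z) of tube_rack between -0.004 and 0.004 m and angle between each of plate, small_tip_box, trough, tube_rack's own z axis and vertical below 0.05 rad and linear speed of each of plate, small_tip_box, trough, tube_rack below 0.01 m/s); the robot touches nothing.
It fails at once if the large tip box or the water bottle is shifted by more than 20 mm (distance of any of large_tip_box, water_bottle from where it was at the start of the episode above 0.02 m).
It fails at once if the plate, tip box, trough or tube rack is tipped by more than 0.6 rad (angle between any of plate, small_tip_box, trough, tube_rack's own z axis and vertical above 0.6 rad).
It also fails if it takes over 109 s, if anything falls off the work surface, if the arm or the gripper's body presses on something with over 40 N, if the wrist force passes 120 N, or if a joint passes its speed limit or range.

## Working session

There is one attempt and no reset: what is moved stays moved. The work goes in short steps, Python scripts to look and compute and a tool call to move; the robot and the scene stay as the last step left them, time stands still between calls to the robot, and variables do not carry over. Pictures are saved under pics/ and viewed, at most 14 in all, crops included, and the job is handed in when it is done.

Besides the shell and the picture viewer there is one more tool, called by a JSON object that holds its "api" and its "payload", one argument or row to a line. move_arm: Moves the arm, as the interface text tells. Its arguments: {"type":"object","properties":{"commands":{"type":"array"},"force":{"type":"number"}},"required":["commands"]}

```bash
mkdir -p pics; ls
python3 - <<'E'
from rig import robot
import cv2,pickle
d={}
for n in("scene","top"):
    c=robot.camera(n); d[n]=c
    cv2.imwrite(f"pics/{n}0.png",c["frame"][:,:,::-1]); print(n,c["fov_y"],c["cx"],c["cy"],c["extrinsics"].round(3).tolist())
pickle.dump(d,open("c0.pkl","wb"))
print(robot.get_obs())
E
```

```text
pics
scene 54.70675822161436 326.73580313910566 236.69757283000743 [[-0.368, 0.676, -0.638, 1.123], [0.93, 0.273, -0.247, 0.169], [0.007, -0.684, -0.73, 0.832], [0.0, 0.0, 0.0, 1.0]]
top 49.383637617476616 321.96575184405845 242.5289552067528 [[0.02, -0.998, 0.063, 0.346], [-1.0, -0.019, 0.01, -0.082], [-0.009, -0.064, -0.998, 1.547], [0.0, 0.0, 0.0, 1.0]]
{'time': 0.1, 'q': array([-1.32045651e+00,  5.28351376e-01,  1.43379395e+00,  1.06026732e-05,
        1.18142055e+00, -1.78477771e-01]), 'joint_velocities': array([-0.00019584, -0.00106722, -0.00225262, -0.00012123,  0.00109703,
        0.00051107]), 'joint_torque': array([-3.83399438e-04, -4.40986562e+01, -1.77150536e+01,  6.35293359e-02,
        5.33940224e-02, -5.88374132e-05]), 'position': array([ 0.25975136, -0.56775435,  0.23567659]), 'tool_rot': array([ 9.77102309e-01,  2.12767724e-01, -3.05431204e-05, -9.86154824e-04]), 'ft_force': array([-0.02077013,  0.03369712,  0.50096651]), 'moment': array([ 0.0376272 , -0.04401395, -0.0380095 ]), 'grip_force': 0.0, 'grip_width': 0.08712627103359886}
```

View pics/top0.png

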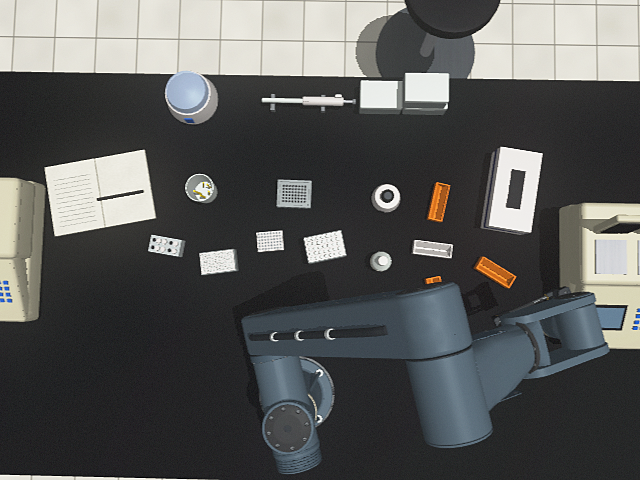

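View pics/scene0.png

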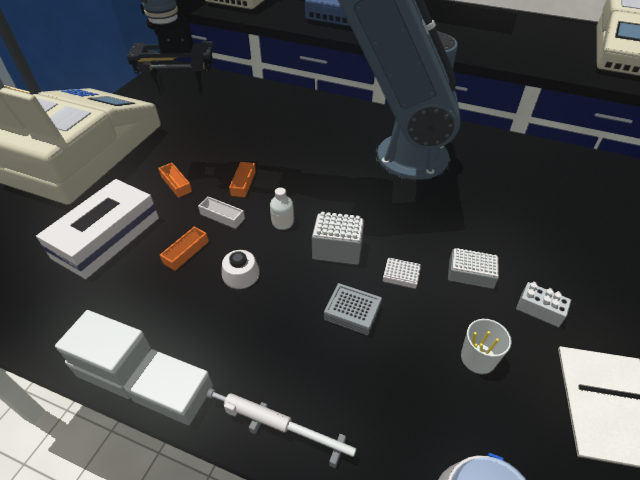

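Run:
```python
import cv2,pickle
d=pickle.load(open("c0.pkl","rb"))
t=d["top"]["frame"][165:285,140:300,::-1]; cv2.imwrite("pics/t1.png",cv2.resize(t,None,fx=5,fy=5,interpolation=cv2.INTER_CUBIC))
t=d["top"]["frame"][165:285,300:460,::-1]; cv2.imwrite("pics/t2.png",cv2.resize(t,None,fx=5,fy=5,interpolation=cv2.INTER_CUBIC))
```

```text
(no output)
```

View pics/t1.png

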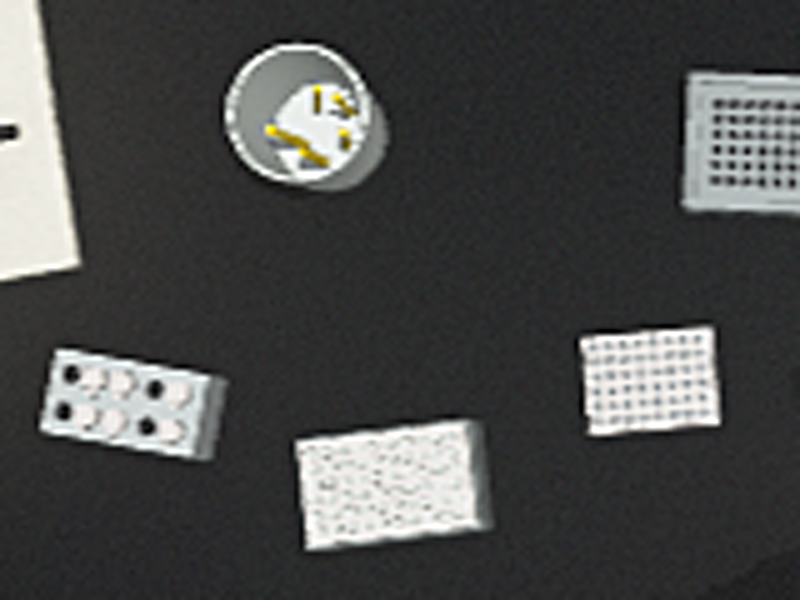

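View pics/t2.png

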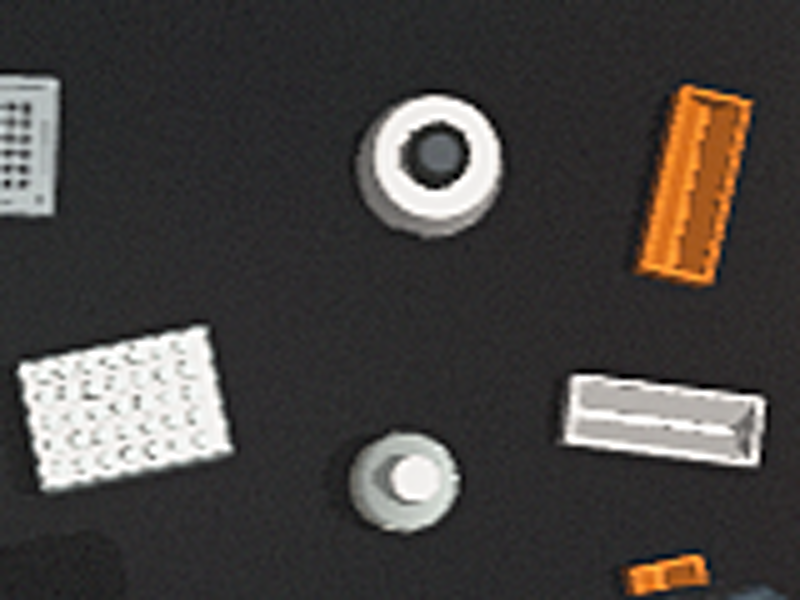

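```bash
cat > h.py <<'E'
import numpy as np,cv2
def ray(c,px,z):
    px=np.atleast_2d(np.asarray(px,float)); f=c["frame"].shape[0]/2/np.tan(np.radians(c["fov_y"]/2)); E=c["extrinsics"]
    r=np.c_[(px-[c["cx"],c["cy"]])/f,np.ones(len(px))]@E[:3,:3].T; o=E[:3,3]
    return (o+r*((z-o[2])/r[:,2])[:,None])[:,:2]
def rect(c,box,z,th,show=None):
    "min-area rectangle, in world at height z, of the pixels brighter than th in box (x0,y0,x1,y1): centre, sides, angle of long side from y"
    x0,y0,x1,y1=box; g=cv2.cvtColor(c["frame"],cv2.COLOR_RGB2GRAY)[y0:y1,x0:x1]
    g=cv2.resize(g,None,fx=4,fy=4,interpolation=cv2.INTER_LINEAR)
    m=cv2.morphologyEx((g>th).astype(np.uint8),cv2.MORPH_CLOSE,np.ones((13,13)))
    m=cv2.morphologyEx(m,cv2.MORPH_OPEN,np.ones((7,7)))
    k=max(cv2.findContours(m,cv2.RETR_EXTERNAL,cv2.CHAIN_APPROX_NONE)[0],key=cv2.contourArea)[:,0]
    w=ray(c,(k+.5)/4-.5+[x0,y0],z)
    ctr,s,a=cv2.minAreaRect((w*1000).astype(np.float32))
    a=a+90 if s[0]>s[1] else a   # angle of short side from x -> frame yaw
    a=(a+90)%180-90
    return np.array(ctr)/1000,np.sort(s),a
E
python3 - <<'E'
import pickle;from h import *
d=pickle.load(open("c0.pkl","rb"));t=d["top"]
for n,b,z in[("block",(265,170,320,218),.034),("plate",(250,225,290,260),.022),("tip",(192,240,245,282),.042),("large",(298,225,352,268),.09),("trough",(405,232,460,264),.03),("rack",(140,228,190,262),.042)]:
  for th in(90,130,170): 
    r=rect(t,b,z,th);print(n,th,r[0].round(4),r[1].round(1),round(r[2],1))
g=t["frame"].astype(int)
for n,b,z in [("mixer",(365,178,410,216),.055),("beaker",(180,168,222,208),.08)]:
  for th in(90,150,190):
    r=rect(t,b,z,th);print(n,th,r[0].round(4),r[1].round(1))
E
```

```text
block 90 [0.5849 0.0186] [ 82.4 101.5] -1.0
block 130 [0.585  0.0189] [80.8 99.4] -1.1
block 170 [0.5853 0.0188] [78.5 95.1] -1.0
plate 90 [0.4453 0.0867] [60.1 79.7] 6.1
plate 130 [0.4452 0.0871] [58.6 78.3] 5.9
plate 170 [0.4451 0.0871] [57.2 76.8] 5.7
tip 90 [0.3813 0.2333] [ 66.4 106.2] 8.2
tip 130 [0.3812 0.2346] [ 64.3 102. ] 8.2
tip 170 [0.3811 0.2351] [62.3 99.1] 8.1
large 90 [ 0.4281 -0.0744] [ 76.2 110.6] 12.8
large 130 [ 0.4281 -0.0743] [ 74.2 108.6] 12.8
large 170 [ 0.4282 -0.0743] [ 71.9 106.6] 12.8
trough 90 [ 0.4309 -0.3877] [ 43.8 116.4] -6.3
trough 130 [ 0.431 -0.388] [ 42.3 114.1] -6.3
trough 170 [ 0.431  -0.3881] [ 41.1 112.4] -6.2
rack 90 [0.4245 0.3847] [ 51.7 101.9] -9.0
rack 130 [0.4252 0.3886] [50.2 92.3] -9.0
rack 170 [0.4253 0.3892] [48.9 89.2] -8.9
mixer 90 [ 0.5738 -0.2478] [81.2 81.2]
mixer 150 [ 0.5775 -0.251 ] [71.9 72.5]
mixer 190 [ 0.5782 -0.2514] [69.6 69.7]
beaker 90 [0.5859 0.2811] [81.2 94.2]
beaker 150 [0.5796 0.274 ] [50.9 78.6]
beaker 190 [0.5828 0.2711] [52.1 61.8]
```

```bash
cat > p.py <<'E'
import sys,numpy as np
from rig import robot
from scipy.spatial.transform import Rotation as R
C=np.array([.585,.0188]);b=np.radians(-1.)
def blk(u,v): return C+np.array([u*np.cos(b)-v*np.sin(b),u*np.sin(b)+v*np.cos(b)])
def plan(x,y,z,psi):
    "cm in present tool axes to (x,y,z); twist z in deg so tool y lies along object x (yaw psi)"
    o=robot.get_obs(); M=R.from_quat(o["tool_rot"])
    d=M.inv().apply(np.array([x,y,z])-o["position"])*100
    T=R.from_matrix(np.c_[[-np.sin(np.radians(psi)),np.cos(np.radians(psi)),0],[np.cos(np.radians(psi)),np.sin(np.radians(psi)),0],[0,0,-1]])
    tw=(M.inv()*T).as_rotvec(degrees=True)
    d2=T.inv().apply(np.array([x,y,z])-o["position"])*100
    print("pos",o["position"].round(4),"t",o["time"],"travel",d.round(2),"twist",tw.round(1),"travel if turned first",d2.round(2),"w",round(o["grip_width"],4),"f",o["ft_force"].round(1))
if __name__=="__main__":
    a=[float(v) for v in sys.argv[1:]]
    if len(a)==4: plan(*a)
    else: plan(*blk(a[0],a[1]),a[2],-1.)  # block-frame u v z
E
python3 p.py .431 -.388 .13 -6.3
python3 - <<'E'
import pickle;from h import *
from p import blk
d=pickle.load(open("c0.pkl","rb"));t=d["top"]
print("beaker rim",ray(t,(298/5-.4+140,115/5-.4+165),.08),"expect",blk(0,.27),"targets",blk(0,.135),blk(.004,-.134),blk(.08,-.134))
# scene-camera check
c=d["scene"]
for n,b,z in[("block",(318,278,386,338),.034),("plate",(378,252,424,292),.022),("trough",(190,190,250,232),.03)]:
  for th in(110,150,): 
    r=rect(c,b,z,th);print(n,th,r[0].round(4),r[1].round(1),round(r[2],1))
E
```

```text
pos [ 0.2598 -0.5678  0.2357] t 0.1 travel [23.04 -9.21 10.59] twist [ -0.1  -0.1 -59.1] travel if turned first [19.75 15.05 10.57] w 0.0871 f [-0.   0.   0.5]
beaker rim [[0.58887117 0.28469037]] expect [0.58971215 0.28875888] targets [0.58735607 0.15377944] [ 0.58666077 -0.1152494 ] [ 0.66264919 -0.11657578]
block 110 [0.5833 0.0198] [81.7 98.6] -0.9
block 150 [0.583  0.0198] [77.9 95.7] -0.9
plate 110 [0.4517 0.0896] [72.1 76.9] 6.0
plate 150 [0.447 0.089] [60.8 75.5] 6.1
trough 110 [ 0.4385 -0.3805] [ 61.7 127.8] -6.2
trough 150 [ 0.429  -0.3865] [ 42.5 110.3] -6.1
```

{"api": "move_arm", "payload": {
  "commands": [
    {"hand": 8.0, "travel": [3.3, -1.3, 1.5], "twist": [0, 0, 0]},
    {"hand": 8.0, "travel": [3.3, -1.3, 1.5], "twist": [0, 0, 0]},
    {"hand": 8.0, "travel": [3.3, -1.3, 1.5], "twist": [0, 0, 0]},
    {"hand": 8.0, "travel": [3.3, -1.3, 1.5], "twist": [0, 0, 0]},
    {"hand": 8.0, "travel": [3.3, -1.3, 1.5], "twist": [0, 0, 0]}
  ],
  "force": 15
}}

```text
time: 0.52
position: [0.3835, -0.4392, 0.1606]
tool_rot: [0.977, 0.212, -0.0, -0.0]
ft_force: [2.1, -0.0, -0.6]
grip_width: 0.08
grip_force: 0.0
```

{"api": "move_arm", "payload": {
  "commands": [
    {"hand": 8.0, "travel": [3.3, -1.3, 1.5], "twist": [0, 0, 0]},
    {"hand": 8.0, "travel": [3.2, -1.4, 1.5], "twist": [0, 0, 0]},
    {"hand": 8.0, "travel": [0, 0, 0], "twist": [0, 0, -6.6]},
    {"hand": 8.0, "travel": [0, 0, 0], "twist": [0, 0, -6.6]},
    {"hand": 8.0, "travel": [0, 0, 0], "twist": [0, 0, -6.6]}
  ]
}}

```text
time: 0.93
position: [0.4313, -0.3877, 0.1306]
tool_rot: [0.924, 0.381, -0.0, -0.001]
ft_force: [-0.5, -0.4, -0.0]
grip_width: 0.0802
grip_force: 0.0
```

{"api": "move_arm", "payload": {
  "commands": [
    {"hand": 8.0, "travel": [0, 0, 0], "twist": [0, 0, -6.6]},
    {"hand": 8.0, "travel": [0, 0, 0], "twist": [0, 0, -6.6]},
    {"hand": 8.0, "travel": [0, 0, 0], "twist": [0, 0, -6.6]},
    {"hand": 8.0, "travel": [0, 0, 0], "twist": [0, 0, -6.6]},
    {"hand": 8.0, "travel": [0, 0, 0], "twist": [0, 0, -6.6]}
  ]
}}

```text
time: 1.35
position: [0.4306, -0.3888, 0.1311]
tool_rot: [0.779, 0.627, 0.0, -0.0]
ft_force: [0.1, 0.5, 0.9]
grip_width: 0.0802
grip_force: 0.0
```

{"api": "move_arm", "payload": {
  "commands": [
    {"hand": 8.0, "travel": [0, 0, 0], "twist": [0, 0, -6.3]},
    {"hand": 8.0, "travel": [0, 0, 0], "twist": [0, 0, 0]}
  ]
}}

```text
time: 1.52
position: [0.4306, -0.3888, 0.1312]
tool_rot: [0.744, 0.668, 0.0, -0.0]
ft_force: [-0.5, 0.3, -0.5]
grip_width: 0.0802
grip_force: 0.0
```

```bash
sed -i 's/C=np.array.*;b/C=np.array([.584,.0193]);b/' p.py; python3 p.py .430 -.3873 .022 -6.2
```

```text
pos [ 0.4306 -0.3888  0.1312] t 1.5167 travel [ 0.14 -0.07 10.92] twist [-0. -0. -0.] travel if turned first [ 0.14 -0.08 10.92] w 0.0802 f [-0.5  0.3 -0.5]
```

{"api": "move_arm", "payload": {
  "commands": [
    {"hand": 8.0, "travel": [0.1, -0.1, 3.0], "twist": [0, 0, 0]},
    {"hand": 8.0, "travel": [0, 0, 3.0], "twist": [0, 0, 0]},
    {"hand": 8.0, "travel": [0, 0, 3.0], "twist": [0, 0, 0]},
    {"hand": 8.0, "travel": [0, 0, 1.9], "twist": [0, 0, 0]},
    {"hand": 8.0, "travel": [0, 0, 0], "twist": [0, 0, 0]}
  ]
}}

```text
time: 1.93
position: [0.4279, -0.3854, 0.0185]
tool_rot: [0.746, 0.666, 0.0, -0.004]
ft_force: [0.2, 0.3, 0.1]
grip_width: 0.0802
grip_force: 0.0
```

{"api": "move_arm", "payload": {
  "commands": [
    {"hand": 3.5, "travel": [0, 0, 0], "twist": [0, 0, 0]},
    {"hand": 3.5, "travel": [0, 0, 0], "twist": [0, 0, 0]},
    {"hand": 3.5, "travel": [0, 0, 0], "twist": [0, 0, 0]},
    {"hand": 3.5, "travel": [0, 0, 0], "twist": [0, 0, 0]},
    {"hand": 3.5, "travel": [0, 0, 0], "twist": [0, 0, 0]}
  ],
  "force": 15
}}

```text
time: 2.35
position: [0.4305, -0.3887, 0.0239]
tool_rot: [0.745, 0.667, -0.0, 0.001]
ft_force: [0.3, 1.2, 0.3]
grip_width: 0.0546
grip_force: 0.0
```

{"api": "move_arm", "payload": {
  "commands": [
    {"hand": 3.5, "travel": [0, 0, 0], "twist": [0, 0, 0]},
    {"hand": 3.5, "travel": [0, 0, 0], "twist": [0, 0, 0]}
  ]
}}

```text
time: 2.52
position: [0.4301, -0.3882, 0.0232]
tool_rot: [0.745, 0.667, -0.0, 0.001]
ft_force: [-0.2, -0.0, -0.5]
grip_width: 0.0414
grip_force: 0.0
```

```bash
python3 p.py .004 -.134 .17
```

```text
pos [ 0.4301 -0.3882  0.0232] t 2.5167 travel [ 28.88  12.45 -14.7 ] twist [ 0.   0.  -5.3] travel if turned first [ 27.61  15.07 -14.68] w 0.0414 f [-0.2 -0.  -0.5]
```

{"api": "move_arm", "payload": {
  "commands": [
    {"hand": 3.5, "travel": [0, 0, 0], "twist": [0, 0, 0]},
    {"hand": 3.5, "travel": [0, 0, 0], "twist": [0, 0, 0]},
    {"hand": 3.5, "travel": [0, 0, 0], "twist": [0, 0, 0]},
    {"hand": 3.5, "travel": [0, 0, -2], "twist": [0, 0, 0]},
    {"hand": 3.5, "travel": [0, 0, -3], "twist": [0, 0, 0]}
  ]
}}

```text
time: 2.93
position: [0.4283, -0.386, 0.0701]
tool_rot: [0.745, 0.667, 0.0, -0.004]
ft_force: [0.1, 0.3, -0.1]
grip_width: 0.0396
grip_force: 15.0
```

{"api": "move_arm", "payload": {
  "commands": [
    {"hand": 3.5, "travel": [0, 0, -3], "twist": [0, 0, 0]},
    {"hand": 3.5, "travel": [0, 0, -3], "twist": [0, 0, 0]},
    {"hand": 3.5, "travel": [0, 0, -3], "twist": [0, 0, 0]},
    {"hand": 3.5, "travel": [0, 0, -0.7], "twist": [0, 0, -2.7]},
    {"hand": 3.5, "travel": [0, 0, 0], "twist": [0, 0, -2.6]}
  ]
}}

```text
time: 3.35
position: [0.4311, -0.3894, 0.1726]
tool_rot: [0.713, 0.702, -0.0, 0.003]
ft_force: [-0.6, -0.3, -0.1]
grip_width: 0.0403
grip_force: 15.0
```

```bash
python3 p.py .004 -.134 .17
```

```text
pos [ 0.4311 -0.3894  0.1726] t 3.35 travel [27.71 15.02  0.18] twist [0.2 0.3 0.1] travel if turned first [27.73 14.97  0.26] w 0.0403 f [-0.6 -0.3 -0.1]
```

{"api": "move_arm", "payload": {
  "commands": [
    {"hand": 3.5, "travel": [2, 1.2, 0], "twist": [0, 0, 0]},
    {"hand": 3.5, "travel": [3.2, 1.7, 0], "twist": [0, 0, 0]},
    {"hand": 3.5, "travel": [3.2, 1.7, 0], "twist": [0, 0, 0]},
    {"hand": 3.5, "travel": [3.2, 1.7, 0], "twist": [0, 0, 0]},
    {"hand": 3.5, "travel": [3.2, 1.7, 0], "twist": [0, 0, 0]}
  ]
}}

```text
time: 3.77
position: [0.5127, -0.2399, 0.1691]
tool_rot: [0.714, 0.7, -0.0, -0.001]
ft_force: [0.3, -0.6, 0.2]
grip_width: 0.0401
grip_force: 15.0
```

{"api": "move_arm", "payload": {
  "commands": [
    {"hand": 3.5, "travel": [3.2, 1.7, 0], "twist": [0, 0, 0]},
    {"hand": 3.5, "travel": [3.2, 1.7, 0], "twist": [0, 0, 0]},
    {"hand": 3.5, "travel": [3.2, 1.7, 0], "twist": [0, 0, 0]},
    {"hand": 3.5, "travel": [3.2, 1.7, 0], "twist": [0, 0, 0]},
    {"hand": 3.5, "travel": [0, 0, 0], "twist": [0, 0, 0]}
  ]
}}

```text
time: 4.18
position: [0.585, -0.1087, 0.1691]
tool_rot: [0.712, 0.703, 0.001, -0.0]
ft_force: [0.4, -0.9, -0.9]
grip_width: 0.0398
grip_force: 15.0
```

{"api": "move_arm", "payload": {
  "commands": [
    {"hand": 3.5, "travel": [0, 0, 0], "twist": [0, 0, 0]},
    {"hand": 3.5, "travel": [0, 0, 0], "twist": [0, 0, 0]},
    {"hand": 3.5, "travel": [0, 0, 0], "twist": [0, 0, 0]}
  ]
}}

```text
time: 4.43
position: [0.5822, -0.1156, 0.1692]
tool_rot: [0.714, 0.7, -0.0, -0.0]
ft_force: [0.5, 0.8, 0.1]
grip_width: 0.0393
grip_force: 15.0
```

```bash
python3 p.py .004 -.134 .023
python3 - <<'E'
from rig import robot
import cv2
v=[]
for n,(x0,y0,x1,y1) in dict(scene=(180,130,380,280),top=(270,160,470,310)).items():
    c=robot.camera(n); v.append(cv2.resize(c["frame"][y0:y1,x0:x1,::-1],None,fx=2,fy=2))
cv2.imwrite("pics/held.png",cv2.hconcat(v))
E
```

```text
pos [ 0.5822 -0.1156  0.1692] t 4.4333 travel [ 0.09  0.36 14.62] twist [-0.1  0.  -0.1] travel if turned first [ 0.09  0.35 14.62] w 0.0393 f [0.5 0.8 0.1]
```

View pics/held.png

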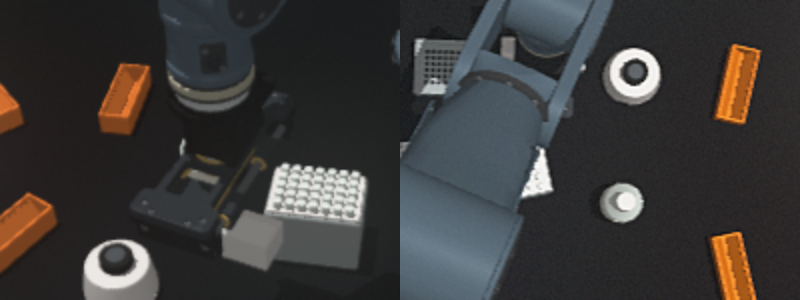

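{"api": "move_arm", "payload": {
  "commands": [
    {"hand": 3.5, "travel": [0.1, 0.35, 2.5], "twist": [0, 0, 0]},
    {"hand": 3.5, "travel": [0, 0, 3], "twist": [0, 0, 0]},
    {"hand": 3.5, "travel": [0, 0, 3], "twist": [0, 0, 0]},
    {"hand": 3.5, "travel": [0, 0, 2.5], "twist": [0, 0, 0]},
    {"hand": 3.5, "travel": [0, 0, 1.5], "twist": [0, 0, 0]}
  ]
}}

```text
time: 4.95
position: [0.5845, -0.1146, 0.0419]
tool_rot: [0.714, 0.7, -0.001, -0.002]
ft_force: [0.2, 0.6, -1.2]
grip_width: 0.0403
grip_force: 15.0
```

{"api": "move_arm", "payload": {
  "commands": [
    {"hand": 3.5, "travel": [0, 0, 0.9], "twist": [0, 0, 0]},
    {"hand": 3.5, "travel": [0, 0, 0.5], "twist": [0, 0, 0]},
    {"hand": 3.5, "travel": [0, 0, 0.3], "twist": [0, 0, 0]},
    {"hand": 3.5, "travel": [0, 0, 0.2], "twist": [0, 0, 0]},
    {"hand": 3.5, "travel": [0, 0, 0], "twist": [0, 0, 0]}
  ]
}}

```text
time: 5.37
position: [0.5869, -0.1142, 0.0262]
tool_rot: [0.714, 0.701, 0.0, 0.001]
ft_force: [0.1, -0.0, -0.6]
grip_width: 0.0398
grip_force: 15.0
```

```bash
python3 p.py .004 -.134 .0232
```

```text
pos [ 0.5869 -0.1142  0.0262] t 5.3667 travel [-0.06 -0.12  0.3 ] twist [ 0.1  0.  -0. ] travel if turned first [-0.06 -0.12  0.3 ] w 0.0398 f [ 0.1 -0.  -0.6]
```

{"api": "move_arm", "payload": {
  "commands": [
    {"hand": 3.5, "travel": [0, 0, 0.25], "twist": [0, 0, 0]},
    {"hand": 3.5, "travel": [0, 0, 0], "twist": [0, 0, 0]},
    {"hand": 6.5, "travel": [0, 0, 0], "twist": [0, 0, 0]},
    {"hand": 6.5, "travel": [0, 0, 0], "twist": [0, 0, 0]},
    {"hand": 6.5, "travel": [0, 0, 0], "twist": [0, 0, 0]}
  ]
}}

```text
time: 5.78
position: [0.5866, -0.1138, 0.0234]
tool_rot: [0.713, 0.701, 0.0, 0.0]
ft_force: [0.2, 0.7, -0.3]
grip_width: 0.0527
grip_force: 0.0
```

{"api": "move_arm", "payload": {
  "commands": [
    {"hand": 7.5, "travel": [0, 0, 0], "twist": [0, 0, 0]},
    {"hand": 7.5, "travel": [0, 0, 0], "twist": [0, 0, 0]},
    {"hand": 7.5, "travel": [0, 0, -2], "twist": [0, 0, 0]},
    {"hand": 7.5, "travel": [0, 0, -3], "twist": [0, 0, 0]},
    {"hand": 7.5, "travel": [0, 0, -3], "twist": [0, 0, 0]}
  ]
}}

```text
time: 6.2
position: [0.5854, -0.1134, 0.1029]
tool_rot: [0.713, 0.701, -0.001, -0.001]
ft_force: [1.3, -0.5, 0.1]
grip_width: 0.074
grip_force: 0.0
```

{"api": "move_arm", "payload": {
  "commands": [
    {"hand": 7.5, "travel": [0, 0, -3], "twist": [0, 0, 0]},
    {"hand": 7.5, "travel": [0, 0, -3], "twist": [0, 0, 4]},
    {"hand": 7.5, "travel": [0, 0, 0], "twist": [0, 0, 4]},
    {"hand": 7.5, "travel": [0, 0, 0], "twist": [0, 0, 0]}
  ]
}}

```text
time: 6.53
position: [0.5877, -0.1142, 0.1656]
tool_rot: [0.761, 0.649, 0.001, 0.002]
ft_force: [-0.5, -0.3, -0.2]
grip_width: 0.0747
grip_force: 0.0
```

```bash
python3 p.py .425 .3885 .15 -8.9
python3 - <<'E'
import pickle;from h import *
from rig import robot
d=pickle.load(open("c0.pkl","rb"))
c=d["scene"]
for n,b,z in[("rack",(510,275,580,330),.042),("tip",(440,240,506,290),.045)]:
  for th in(150,175,195): 
    r=rect(c,b,z,th);print(n,th,r[0].round(4),r[1].round(1),round(r[2],1))
E
```

```text
pos [ 0.5877 -0.1142  0.1656] t 6.5333 travel [ 47.07 -24.02   1.38] twist [ 0.3  0.1 -0.2] travel if turned first [ 47.14 -23.85   1.56] w 0.0747 f [-0.5 -0.3 -0.2]
rack 150 [0.4206 0.3906] [57.3 89.4] -9.2
rack 175 [0.4205 0.3908] [55.2 88.3] -9.2
rack 195 [0.4204 0.3911] [52.9 86.6] -8.4
tip 150 [0.3819 0.2353] [66.1 98.4] 8.9
tip 175 [0.3804 0.2354] [61.3 96.6] 8.2
tip 195 [0.3802 0.2354] [60.3 95.5] 7.9
```

{"api": "move_arm", "payload": {
  "commands": [
    {"hand": 7.5, "travel": [2.5, -1.3, 0], "twist": [0, 0, 0]},
    {"hand": 7.5, "travel": [3.5, -1.8, 0], "twist": [0, 0, 0]},
    {"hand": 7.5, "travel": [3.5, -1.8, 0], "twist": [0, 0, 0]},
    {"hand": 7.5, "travel": [3.5, -1.8, 0], "twist": [0, 0, 0]},
    {"hand": 7.5, "travel": [3.5, -1.8, 0], "twist": [0, 0, 0]}
  ]
}}

```text
time: 6.95
position: [0.5265, 0.0639, 0.1618]
tool_rot: [0.76, 0.65, -0.001, -0.001]
ft_force: [1.2, 0.3, 0.1]
grip_width: 0.0749
grip_force: 0.0
```

{"api": "move_arm", "payload": {
  "commands": [
    {"hand": 7.5, "travel": [3.5, -1.8, 0], "twist": [0, 0, 0]},
    {"hand": 7.5, "travel": [3.5, -1.8, 0], "twist": [0, 0, 0]},
    {"hand": 7.5, "travel": [3.5, -1.8, 0], "twist": [0, 0, 0]},
    {"hand": 7.5, "travel": [3.5, -1.8, 0], "twist": [0, 0, 0]},
    {"hand": 7.5, "travel": [3.5, -1.8, 0], "twist": [0, 0, 0]}
  ]
}}

```text
time: 7.37
position: [0.465, 0.2509, 0.1618]
tool_rot: [0.76, 0.65, -0.001, -0.001]
ft_force: [0.6, -0.3, 0.2]
grip_width: 0.0751
grip_force: 0.0
```

{"api": "move_arm", "payload": {
  "commands": [
    {"hand": 7.5, "travel": [3.5, -1.8, 0], "twist": [0, 0, 0]},
    {"hand": 7.5, "travel": [3.5, -1.8, 0], "twist": [0, 0, 0]},
    {"hand": 7.5, "travel": [3.5, -1.8, 0], "twist": [0, 0, 0]},
    {"hand": 7.5, "travel": [2.5, -1.0, 0], "twist": [0, 0, 0]},
    {"hand": 7.5, "travel": [0, 0, 0], "twist": [0, 0, 0]}
  ]
}}

```text
time: 7.78
position: [0.4219, 0.3923, 0.1619]
tool_rot: [0.758, 0.652, 0.0, -0.001]
ft_force: [-0.7, -0.5, -0.6]
grip_width: 0.075
grip_force: 0.0
```

{"api": "move_arm", "payload": {
  "commands": [
    {"hand": 7.5, "travel": [0, 0, 0], "twist": [0, 0, 0]},
    {"hand": 7.5, "travel": [0, 0, 0], "twist": [0, 0, 0]}
  ]
}}

```text
time: 7.95
position: [0.4233, 0.387, 0.162]
tool_rot: [0.76, 0.65, -0.001, 0.0]
ft_force: [0.0, -0.8, -0.7]
grip_width: 0.0747
grip_force: 0.0
```

```bash
python3 p.py .4245 .3890 .028 -8.9
```

```text
pos [0.4233 0.387  0.162 ] t 7.95 travel [ 0.25  0.11 13.4 ] twist [-0.1  0.1 -0. ] travel if turned first [ 0.22  0.08 13.4 ] w 0.0747 f [ 0.  -0.8 -0.7]
```

{"api": "move_arm", "payload": {
  "commands": [
    {"hand": 7.5, "travel": [0.2, 0.1, 2.5], "twist": [0, 0, 0]},
    {"hand": 7.5, "travel": [0, 0, 3], "twist": [0, 0, 0]},
    {"hand": 7.5, "travel": [0, 0, 3], "twist": [0, 0, 0]},
    {"hand": 7.5, "travel": [0, 0, 2.9], "twist": [0, 0, 0]},
    {"hand": 7.5, "travel": [0, 0, 2], "twist": [0, 0, 0]}
  ]
}}

```text
time: 8.37
position: [0.4249, 0.3869, 0.0264]
tool_rot: [0.761, 0.648, -0.002, -0.0]
ft_force: [-0.2, 0.4, -0.9]
grip_width: 0.0751
grip_force: 0.0
```

{"api": "move_arm", "payload": {
  "commands": [
    {"hand": 7.5, "travel": [0, 0, 0], "twist": [0, 0, 0]},
    {"hand": 4.5, "travel": [0, 0, 0], "twist": [0, 0, 0]},
    {"hand": 4.5, "travel": [0, 0, 0], "twist": [0, 0, 0]},
    {"hand": 4.5, "travel": [0, 0, 0], "twist": [0, 0, 0]},
    {"hand": 4.5, "travel": [0, 0, 0], "twist": [0, 0, 0]}
  ]
}}

```text
time: 8.78
position: [0.4266, 0.3901, 0.0308]
tool_rot: [0.761, 0.649, 0.002, 0.0]
ft_force: [-0.0, -0.0, 0.7]
grip_width: 0.0561
grip_force: 0.0
```

{"api": "move_arm", "payload": {
  "commands": [
    {"hand": 4.5, "travel": [0, 0, 0], "twist": [0, 0, 0]},
    {"hand": 4.5, "travel": [0, 0, 0], "twist": [0, 0, 0]},
    {"hand": 4.5, "travel": [0, 0, 0], "twist": [0, 0, 0]}
  ]
}}

```text
time: 9.03
position: [0.4258, 0.3901, 0.0304]
tool_rot: [0.761, 0.649, 0.001, 0.0]
ft_force: [-1.0, -0.9, 6.5]
grip_width: 0.0503
grip_force: 15.0
```

```bash
python3 p.py .08 -.134 .18
```

```text
pos [0.4258 0.3901 0.0304] t 9.0333 travel [-46.28  31.25 -14.97] twist [ 0.1 -0.1 -8. ] travel if turned first [-50.2   24.47 -14.96] w 0.0503 f [-1.  -0.9  6.5]
```

{"api": "move_arm", "payload": {
  "commands": [
    {"hand": 4.5, "travel": [0, 0, -2], "twist": [0, 0, 0]},
    {"hand": 4.5, "travel": [0, 0, -3], "twist": [0, 0, 0]},
    {"hand": 4.5, "travel": [0, 0, -3.5], "twist": [0, 0, 0]},
    {"hand": 4.5, "travel": [0, 0, -3.5], "twist": [0, 0, -4]},
    {"hand": 4.5, "travel": [0, 0, -3], "twist": [0, 0, -4]}
  ]
}}

```text
time: 9.45
position: [0.4255, 0.3899, 0.1813]
tool_rot: [0.712, 0.702, 0.001, 0.0]
ft_force: [1.3, 1.2, -0.7]
grip_width: 0.0498
grip_force: 15.0
```

{"api": "move_arm", "payload": {
  "commands": [
    {"hand": 4.5, "travel": [-2.4, 1.2, 0], "twist": [0, 0, 0]},
    {"hand": 4.5, "travel": [-3.4, 1.7, 0], "twist": [0, 0, 0]},
    {"hand": 4.5, "travel": [-3.4, 1.7, 0], "twist": [0, 0, 0]},
    {"hand": 4.5, "travel": [-3.4, 1.7, 0], "twist": [0, 0, 0]},
    {"hand": 4.5, "travel": [-3.4, 1.7, 0], "twist": [0, 0, 0]}
  ]
}}

```text
time: 9.87
position: [0.5027, 0.227, 0.1794]
tool_rot: [0.713, 0.701, 0.0, 0.0]
ft_force: [-0.1, -0.4, -0.4]
grip_width: 0.0497
grip_force: 15.0
```

{"api": "move_arm", "payload": {
  "commands": [
    {"hand": 4.5, "travel": [-3.4, 1.7, 0], "twist": [0, 0, 0]},
    {"hand": 4.5, "travel": [-3.4, 1.7, 0], "twist": [0, 0, 0]},
    {"hand": 4.5, "travel": [-3.4, 1.7, 0], "twist": [0, 0, 0]},
    {"hand": 4.5, "travel": [-3.4, 1.7, 0], "twist": [0, 0, 0]},
    {"hand": 4.5, "travel": [-3.4, 1.7, 0], "twist": [0, 0, 0]}
  ]
}}

```text
time: 10.28
position: [0.5848, 0.0551, 0.1792]
tool_rot: [0.713, 0.701, 0.0, 0.0]
ft_force: [0.2, 0.1, -1.4]
grip_width: 0.0502
grip_force: 15.0
```

{"api": "move_arm", "payload": {
  "commands": [
    {"hand": 4.5, "travel": [-3.4, 1.7, 0], "twist": [0, 0, 0]},
    {"hand": 4.5, "travel": [-3.4, 1.7, 0], "twist": [0, 0, 0]},
    {"hand": 4.5, "travel": [-3.4, 1.7, 0], "twist": [0, 0, 0]},
    {"hand": 4.5, "travel": [-3.4, 1.7, 0], "twist": [0, 0, 0]},
    {"hand": 4.5, "travel": [-2.4, 1, 0], "twist": [0, 0, 0]}
  ]
}}

```text
time: 10.7
position: [0.6612, -0.1082, 0.1792]
tool_rot: [0.714, 0.7, 0.0, 0.001]
ft_force: [-0.3, -0.1, -0.7]
grip_width: 0.0502
grip_force: 15.0
```

{"api": "move_arm", "payload": {
  "commands": [
    {"hand": 4.5, "travel": [-1, 0.2, 0], "twist": [0, 0, 0]},
    {"hand": 4.5, "travel": [0, 0, 0], "twist": [0, 0, 0]},
    {"hand": 4.5, "travel": [0, 0, 0], "twist": [0, 0, 0]},
    {"hand": 4.5, "travel": [0, 0, 0], "twist": [0, 0, 0]}
  ]
}}

```text
time: 11.03
position: [0.6602, -0.1126, 0.1788]
tool_rot: [0.713, 0.701, -0.0, -0.001]
ft_force: [-0.1, 0.4, -0.8]
grip_width: 0.05
grip_force: 15.0
```

```bash
python3 p.py .08 -.134 .0305
```

```text
pos [ 0.6602 -0.1126  0.1788] t 11.0333 travel [-0.37  0.18 14.82] twist [-0.1 -0.1  0. ] travel if turned first [-0.35  0.15 14.83] w 0.05 f [-0.1  0.4 -0.8]
```

{"api": "move_arm", "payload": {
  "commands": [
    {"hand": 4.5, "travel": [-0.3, 0.2, 2.5], "twist": [0, 0, 0]},
    {"hand": 4.5, "travel": [0, 0, 3], "twist": [0, 0, 0]},
    {"hand": 4.5, "travel": [0, 0, 3], "twist": [0, 0, 0]},
    {"hand": 4.5, "travel": [0, 0, 2.5], "twist": [0, 0, 0]},
    {"hand": 4.5, "travel": [0, 0, 1.6], "twist": [0, 0, 0]}
  ]
}}

```text
time: 11.45
position: [0.661, -0.1144, 0.0503]
tool_rot: [0.713, 0.702, -0.001, -0.003]
ft_force: [-0.2, 0.4, -0.9]
grip_width: 0.0499
grip_force: 15.0
```

{"api": "move_arm", "payload": {
  "commands": [
    {"hand": 4.5, "travel": [0, 0, 0.9], "twist": [0, 0, 0]},
    {"hand": 4.5, "travel": [0, 0, 0.5], "twist": [0, 0, 0]},
    {"hand": 4.5, "travel": [0, 0, 0.3], "twist": [0, 0, 0]},
    {"hand": 4.5, "travel": [0, 0, 0.2], "twist": [0, 0, 0]},
    {"hand": 4.5, "travel": [0, 0, 0], "twist": [0, 0, 0]}
  ]
}}

```text
time: 11.87
position: [0.664, -0.1174, 0.0349]
tool_rot: [0.713, 0.701, 0.0, 0.001]
ft_force: [-0.1, -0.5, -0.9]
grip_width: 0.0499
grip_force: 15.0
```

```bash
python3 p.py .08 -.134 .0305
```

```text
pos [ 0.664  -0.1174  0.0349] t 11.8667 travel [ 0.13 -0.23  0.44] twist [ 0.1  0.  -0. ] travel if turned first [ 0.13 -0.23  0.44] w 0.0499 f [-0.1 -0.5 -0.9]
```

{"api": "move_arm", "payload": {
  "commands": [
    {"hand": 4.5, "travel": [0.1, -0.1, 0.2], "twist": [0, 0, 0]},
    {"hand": 4.5, "travel": [0, 0, 0.2], "twist": [0, 0, 0]},
    {"hand": 4.5, "travel": [0, 0, 0], "twist": [0, 0, 0]},
    {"hand": 4.5, "travel": [0, 0, 0], "twist": [0, 0, 0]},
    {"hand": 6.2, "travel": [0, 0, 0], "twist": [0, 0, 0]}
  ]
}}

```text
time: 12.28
position: [0.6626, -0.1168, 0.0305]
tool_rot: [0.713, 0.701, 0.0, 0.0]
ft_force: [0.4, 0.3, -0.3]
grip_width: 0.0519
grip_force: 0.0
```

{"api": "move_arm", "payload": {
  "commands": [
    {"hand": 6.2, "travel": [0, 0, 0], "twist": [0, 0, 0]},
    {"hand": 6.2, "travel": [0, 0, 0], "twist": [0, 0, 0]},
    {"hand": 6.2, "travel": [0, 0, 0], "twist": [0, 0, 0]},
    {"hand": 6.2, "travel": [0, 0, -2], "twist": [0, 0, 0]},
    {"hand": 6.2, "travel": [0, 0, -3], "twist": [0, 0, 0]}
  ]
}}

```text
time: 12.7
position: [0.6596, -0.1158, 0.0771]
tool_rot: [0.713, 0.701, -0.002, -0.004]
ft_force: [0.3, -0.1, -1.0]
grip_width: 0.0618
grip_force: 0.0
```

{"api": "move_arm", "payload": {
  "commands": [
    {"hand": 8.5, "travel": [0, 0, -3.5], "twist": [0, 0, 0]},
    {"hand": 8.5, "travel": [0, 0, -3.5], "twist": [0, 0, -4.5]},
    {"hand": 8.5, "travel": [0, 0, -2], "twist": [0, 0, -4.7]},
    {"hand": 8.5, "travel": [0, 0, 0], "twist": [0, 0, 0]}
  ]
}}

```text
time: 13.03
position: [0.6658, -0.1177, 0.1764]
tool_rot: [0.654, 0.756, 0.002, 0.005]
ft_force: [0.9, -0.7, -0.0]
grip_width: 0.0804
grip_force: 0.0
```

```bash
python3 p.py .381 .235 .15 8.2
```

```text
pos [ 0.6658 -0.1177  0.1764] t 13.0333 travel [ 39.03 -23.12   2.19] twist [0.6 0.3 0.1] travel if turned first [ 38.97 -23.16   2.64] w 0.0804 f [ 0.9 -0.7 -0. ]
```

{"api": "move_arm", "payload": {
  "commands": [
    {"hand": 8.5, "travel": [2.4, -1.4, 0], "twist": [0, 0, 0]},
    {"hand": 8.5, "travel": [3.4, -2, 0], "twist": [0, 0, 0]},
    {"hand": 8.5, "travel": [3.4, -2, 0], "twist": [0, 0, 0]},
    {"hand": 8.5, "travel": [3.4, -2, 0], "twist": [0, 0, 0]},
    {"hand": 8.5, "travel": [3.4, -2, 0], "twist": [0, 0, 0]}
  ]
}}

```text
time: 13.45
position: [0.5445, 0.0295, 0.1691]
tool_rot: [0.656, 0.755, -0.0, -0.001]
ft_force: [0.2, -0.4, -0.1]
grip_width: 0.085
grip_force: 0.0
```

{"api": "move_arm", "payload": {
  "commands": [
    {"hand": 8.5, "travel": [3.4, -2, 0], "twist": [0, 0, 0]},
    {"hand": 8.5, "travel": [3.4, -2, 0], "twist": [0, 0, 0]},
    {"hand": 8.5, "travel": [3.4, -2, 0], "twist": [0, 0, 0]},
    {"hand": 8.5, "travel": [3.4, -2, 0], "twist": [0, 0, 0]},
    {"hand": 8.5, "travel": [3.4, -2, 0], "twist": [0, 0, 0]}
  ]
}}

```text
time: 13.87
position: [0.4215, 0.1835, 0.1694]
tool_rot: [0.656, 0.755, -0.001, -0.0]
ft_force: [1.2, 0.4, 1.0]
grip_width: 0.0854
grip_force: 0.0
```

{"api": "move_arm", "payload": {
  "commands": [
    {"hand": 8.5, "travel": [3.4, -2, 0], "twist": [0, 0, 0]},
    {"hand": 8.5, "travel": [2.6, -1.5, 0], "twist": [0, 0, 0]},
    {"hand": 8.5, "travel": [0, 0, 0], "twist": [0, 0, 0]},
    {"hand": 8.5, "travel": [0, 0, 0], "twist": [0, 0, 0]},
    {"hand": 8.5, "travel": [0, 0, 0], "twist": [0, 0, 0]}
  ]
}}

```text
time: 14.28
position: [0.3806, 0.2368, 0.1698]
tool_rot: [0.655, 0.756, 0.0, 0.0]
ft_force: [-0.5, -0.2, 0.7]
grip_width: 0.0853
grip_force: 0.0
```

```bash
python3 p.py .381 .235 .028 8.2
python3 - <<'E'
from rig import robot
from h import *
import pickle
from p import blk
t=robot.camera("top");pickle.dump(t,open("c1.pkl","wb"))
for n,b,z in[("trough",(310,175,375,215),.03),("rack",(310,150,375,178),.042),("large",(298,225,352,268),.09),("block",(265,170,316,218),.034)]:
    r=rect(t,b,z,130);print(n,r[0].round(4),r[1].round(1),round(r[2],1))
print(blk(.004,-.134),blk(.08,-.134))
cv2.imwrite("pics/t3.png",cv2.resize(t["frame"][140:290,200:400,::-1],None,fx=4,fy=4))
E
```

```text
pos [0.3806 0.2368 0.1698] t 14.2833 travel [-1.800e-01  1.000e-02  1.418e+01] twist [ 0.  0. -0.] travel if turned first [-1.900e-01  1.000e-02  1.418e+01] w 0.0853 f [-0.5 -0.2  0.7]
trough [ 0.5876 -0.1138] [ 42.9 113. ] -0.9
rack [ 0.6631 -0.1176] [50.3 90.1] 0.2
large [ 0.4282 -0.0744] [ 74.2 108.6] 12.8
block [0.585  0.0188] [80.8 99.4] -1.1
[ 0.58566077 -0.1147494 ] [ 0.66164919 -0.11607578]
```

View pics/t3.png

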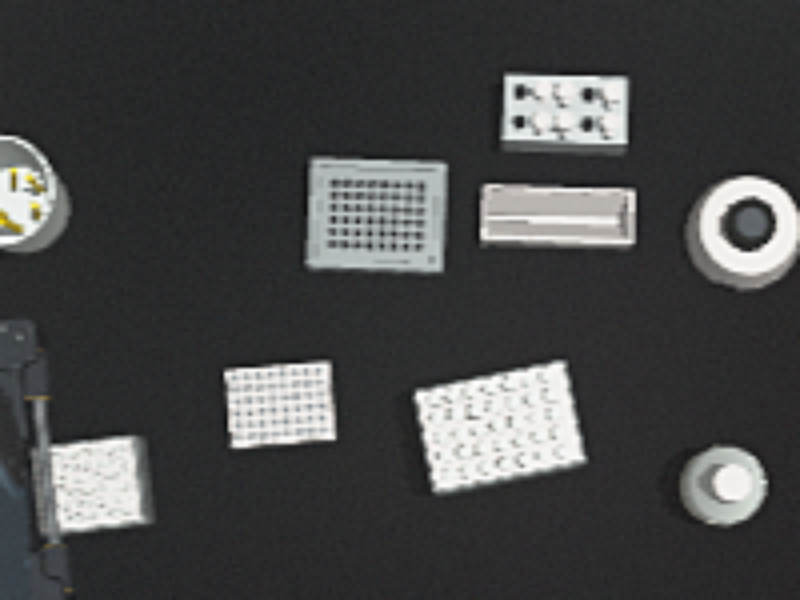

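{"api": "move_arm", "payload": {
  "commands": [
    {"hand": 8.5, "travel": [-0.2, 0, 2.5], "twist": [0, 0, 0]},
    {"hand": 8.5, "travel": [0, 0, 3], "twist": [0, 0, 0]},
    {"hand": 8.5, "travel": [0, 0, 3], "twist": [0, 0, 0]},
    {"hand": 8.5, "travel": [0, 0, 3], "twist": [0, 0, 0]},
    {"hand": 8.5, "travel": [0, 0, 2], "twist": [0, 0, 0]}
  ]
}}

```text
time: 14.75
position: [0.3814, 0.2335, 0.0327]
tool_rot: [0.656, 0.755, -0.001, -0.0]
ft_force: [-0.3, -0.3, -0.5]
grip_width: 0.0852
grip_force: 0.0
```

{"api": "move_arm", "payload": {
  "commands": [
    {"hand": 8.5, "travel": [0, 0, 0.6], "twist": [0, 0, 0]},
    {"hand": 6, "travel": [0, 0, 0], "twist": [0, 0, 0]},
    {"hand": 6, "travel": [0, 0, 0], "twist": [0, 0, 0]},
    {"hand": 6, "travel": [0, 0, 0], "twist": [0, 0, 0]},
    {"hand": 6, "travel": [0, 0, 0], "twist": [0, 0, 0]}
  ]
}}

```text
time: 15.17
position: [0.3814, 0.235, 0.0303]
tool_rot: [0.655, 0.756, 0.001, 0.001]
ft_force: [-0.5, 0.2, -0.0]
grip_width: 0.0661
grip_force: 0.2
```

{"api": "move_arm", "payload": {
  "commands": [
    {"hand": 6, "travel": [0, 0, 0], "twist": [0, 0, 0]},
    {"hand": 6, "travel": [0, 0, 0], "twist": [0, 0, 0]},
    {"hand": 6, "travel": [0, 0, 0], "twist": [0, 0, 0]}
  ]
}}

```text
time: 15.42
position: [0.3814, 0.2351, 0.0302]
tool_rot: [0.655, 0.756, 0.001, 0.001]
ft_force: [0.8, -2.0, 6.3]
grip_width: 0.0655
grip_force: 15.0
```

```bash
python3 p.py 0 .134 .15
```

```text
pos [0.3814 0.2351 0.0302] t 15.4167 travel [-11.01  19.16 -11.93] twist [ 0.1 -0.   9.2] travel if turned first [ -7.82  20.64 -11.98] w 0.0655 f [ 0.8 -2.   6.3]
```

{"api": "move_arm", "payload": {
  "commands": [
    {"hand": 6, "travel": [0, 0, -2], "twist": [0, 0, 0]},
    {"hand": 6, "travel": [0, 0, -3], "twist": [0, 0, 0]},
    {"hand": 6, "travel": [0, 0, -3], "twist": [0, 0, 0]},
    {"hand": 6, "travel": [0, 0, -2.5], "twist": [0, 0, 4.6]},
    {"hand": 6, "travel": [0, 0, -1.5], "twist": [0, 0, 4.6]}
  ]
}}

```text
time: 15.83
position: [0.3812, 0.2354, 0.1519]
tool_rot: [0.715, 0.7, 0.002, 0.001]
ft_force: [0.8, 0.4, -1.0]
grip_width: 0.0661
grip_force: 15.0
```

{"api": "move_arm", "payload": {
  "commands": [
    {"hand": 6, "travel": [-0.8, 2, 0], "twist": [0, 0, 0]},
    {"hand": 6, "travel": [-1.2, 3.2, 0], "twist": [0, 0, 0]},
    {"hand": 6, "travel": [-1.2, 3.2, 0], "twist": [0, 0, 0]},
    {"hand": 6, "travel": [-1.2, 3.2, 0], "twist": [0, 0, 0]},
    {"hand": 6, "travel": [-1.2, 3.2, 0], "twist": [0, 0, 0]}
  ]
}}

```text
time: 16.25
position: [0.5284, 0.1758, 0.1496]
tool_rot: [0.713, 0.701, 0.0, 0.0]
ft_force: [0.8, 0.8, -1.0]
grip_width: 0.0655
grip_force: 15.0
```

{"api": "move_arm", "payload": {
  "commands": [
    {"hand": 6, "travel": [-1.2, 3.2, 0], "twist": [0, 0, 0]},
    {"hand": 6, "travel": [-1, 2.6, 0], "twist": [0, 0, 0]},
    {"hand": 6, "travel": [0, 0, 0], "twist": [0, 0, 0]},
    {"hand": 6, "travel": [0, 0, 0], "twist": [0, 0, 0]},
    {"hand": 6, "travel": [0, 0, 0], "twist": [0, 0, 0]}
  ]
}}

```text
time: 16.67
position: [0.5836, 0.1534, 0.1487]
tool_rot: [0.713, 0.701, -0.001, -0.001]
ft_force: [-0.9, -0.7, -1.3]
grip_width: 0.0658
grip_force: 15.0
```

```bash
python3 p.py 0 .134 .0305
```

```text
pos [0.5836 0.1534 0.1487] t 16.6667 travel [-0.    0.31 11.82] twist [-0.1 -0.  -0. ] travel if turned first [-0.    0.28 11.82] w 0.0658 f [-0.9 -0.7 -1.3]
```

{"api": "move_arm", "payload": {
  "commands": [
    {"hand": 6, "travel": [0, 0.2, 2], "twist": [0, 0, 0]},
    {"hand": 6, "travel": [0, 0, 3], "twist": [0, 0, 0]},
    {"hand": 6, "travel": [0, 0, 2.8], "twist": [0, 0, 0]},
    {"hand": 6, "travel": [0, 0, 1.8], "twist": [0, 0, 0]},
    {"hand": 6, "travel": [0, 0, 0.9], "twist": [0, 0, 0]}
  ]
}}

```text
time: 17.08
position: [0.5833, 0.1539, 0.0416]
tool_rot: [0.713, 0.701, -0.003, -0.002]
ft_force: [-0.6, 0.5, -0.3]
grip_width: 0.0662
grip_force: 15.0
```

{"api": "move_arm", "payload": {
  "commands": [
    {"hand": 6, "travel": [0, 0, 0.5], "twist": [0, 0, 0]},
    {"hand": 6, "travel": [0, 0, 0.3], "twist": [0, 0, 0]},
    {"hand": 6, "travel": [0, 0, 0.2], "twist": [0, 0, 0]},
    {"hand": 6, "travel": [0, 0, 0], "twist": [0, 0, 0]},
    {"hand": 6, "travel": [0, 0, 0], "twist": [0, 0, 0]}
  ]
}}

```text
time: 17.5
position: [0.5878, 0.1533, 0.0351]
tool_rot: [0.713, 0.701, 0.001, 0.001]
ft_force: [-0.6, -0.1, -0.6]
grip_width: 0.0662
grip_force: 15.0
```

```bash
python3 p.py 0 .134 .0303
```

```text
pos [0.5878 0.1533 0.0351] t 17.5 travel [-0.01 -0.15  0.48] twist [ 0.1 -0.  -0. ] travel if turned first [-0.01 -0.15  0.48] w 0.0662 f [-0.6 -0.1 -0.6]
```

{"api": "move_arm", "payload": {
  "commands": [
    {"hand": 6, "travel": [0, -0.1, 0.25], "twist": [0, 0, 0]},
    {"hand": 6, "travel": [0, 0, 0.2], "twist": [0, 0, 0]},
    {"hand": 6, "travel": [0, 0, 0], "twist": [0, 0, 0]},
    {"hand": 6, "travel": [0, 0, 0], "twist": [0, 0, 0]},
    {"hand": 8.4, "travel": [0, 0, 0], "twist": [0, 0, 0]}
  ]
}}

```text
time: 17.92
position: [0.5864, 0.1532, 0.0299]
tool_rot: [0.713, 0.701, 0.0, 0.0]
ft_force: [-0.2, 0.1, 0.2]
grip_width: 0.0679
grip_force: 0.0
```

{"api": "move_arm", "payload": {
  "commands": [
    {"hand": 8.4, "travel": [0, 0, 0], "twist": [0, 0, 0]},
    {"hand": 8.4, "travel": [0, 0, 0], "twist": [0, 0, 0]},
    {"hand": 8.4, "travel": [0, 0, 0], "twist": [0, 0, 0]},
    {"hand": 8.4, "travel": [0, 0, 0], "twist": [0, 0, 0]},
    {"hand": 8.4, "travel": [0, 0, -2], "twist": [0, 0, 0]}
  ]
}}

```text
time: 18.33
position: [0.5834, 0.1529, 0.0465]
tool_rot: [0.713, 0.701, -0.003, -0.002]
ft_force: [-0.3, -0.1, -0.4]
grip_width: 0.0834
grip_force: 0.0
```

{"api": "move_arm", "payload": {
  "commands": [
    {"hand": 8.4, "travel": [0, 0, -3], "twist": [0, 0, 0]},
    {"hand": 8.4, "travel": [0, 0, -3], "twist": [0, 0, 0]},
    {"hand": 8.4, "travel": [0, 0, -2], "twist": [0, 0, -3.5]},
    {"hand": 8.4, "travel": [0, 0, 0], "twist": [0, 0, -3.5]},
    {"hand": 8.4, "travel": [0, 0, 0], "twist": [0, 0, 0]}
  ]
}}

```text
time: 18.75
position: [0.5872, 0.1533, 0.1314]
tool_rot: [0.669, 0.743, 0.001, 0.001]
ft_force: [0.2, -0.1, 0.5]
grip_width: 0.0844
grip_force: 0.0
```

```bash
python3 p.py .4455 .0875 .10 6
```

```text
pos [0.5872 0.1533 0.1314] t 18.75 travel [ -5.06 -14.79   3.08] twist [0.2 0.  0. ] travel if turned first [ -5.06 -14.78   3.14] w 0.0844 f [ 0.2 -0.1  0.5]
```

{"api": "move_arm", "payload": {
  "commands": [
    {"hand": 8.4, "travel": [-1, -3, 0], "twist": [0, 0, 0]},
    {"hand": 8.4, "travel": [-1.2, -3.5, 0], "twist": [0, 0, 0]},
    {"hand": 8.4, "travel": [-1.2, -3.5, 0], "twist": [0, 0, 0]},
    {"hand": 8.4, "travel": [-1, -3, 0], "twist": [0, 0, 0]},
    {"hand": 8.4, "travel": [-0.6, -1.7, 0], "twist": [0, 0, 0]}
  ]
}}

```text
time: 19.17
position: [0.4394, 0.0877, 0.1285]
tool_rot: [0.67, 0.742, -0.003, -0.003]
ft_force: [-0.2, 0.6, 0.0]
grip_width: 0.0842
grip_force: 0.0
```

{"api": "move_arm", "payload": {
  "commands": [
    {"hand": 8.4, "travel": [0, 0, 2], "twist": [0, 0, 0]},
    {"hand": 8.4, "travel": [0, 0, 1], "twist": [0, 0, 0]},
    {"hand": 8.4, "travel": [0, 0, 0], "twist": [0, 0, 0]},
    {"hand": 8.4, "travel": [0, 0, 0], "twist": [0, 0, 0]},
    {"hand": 8.4, "travel": [0, 0, 0], "twist": [0, 0, 0]}
  ]
}}

```text
time: 19.58
position: [0.4453, 0.0882, 0.0995]
tool_rot: [0.67, 0.743, -0.0, -0.0]
ft_force: [0.2, -0.0, -0.2]
grip_width: 0.0839
grip_force: 0.0
```

```bash
python3 p.py .4455 .0875 .024 6
```

```text
pos [0.4453 0.0882 0.0995] t 19.5833 travel [-0.08  0.01  7.55] twist [-0.  -0.  -0.1] travel if turned first [-0.08  0.01  7.55] w 0.0839 f [ 0.2 -0.  -0.2]
```

{"api": "move_arm", "payload": {
  "commands": [
    {"hand": 8.4, "travel": [-0.1, 0, 2.5], "twist": [0, 0, 0]},
    {"hand": 8.4, "travel": [0, 0, 2.5], "twist": [0, 0, 0]},
    {"hand": 8.4, "travel": [0, 0, 1.6], "twist": [0, 0, 0]},
    {"hand": 8.4, "travel": [0, 0, 0.8], "twist": [0, 0, 0]},
    {"hand": 8.4, "travel": [0, 0, 0.3], "twist": [0, 0, 0]}
  ]
}}

```text
time: 20.0
position: [0.4451, 0.0873, 0.0218]
tool_rot: [0.669, 0.743, -0.0, -0.001]
ft_force: [-0.2, 0.1, -0.2]
grip_width: 0.084
grip_force: 0.0
```

{"api": "move_arm", "payload": {
  "commands": [
    {"hand": 8.4, "travel": [0, 0, 0], "twist": [0, 0, 0]},
    {"hand": 5, "travel": [0, 0, 0], "twist": [0, 0, 0]},
    {"hand": 5, "travel": [0, 0, 0], "twist": [0, 0, 0]},
    {"hand": 5, "travel": [0, 0, 0], "twist": [0, 0, 0]},
    {"hand": 5, "travel": [0, 0, 0], "twist": [0, 0, 0]}
  ],
  "force": 12
}}

```text
time: 20.42
position: [0.4457, 0.0872, 0.0233]
tool_rot: [0.669, 0.743, 0.0, 0.001]
ft_force: [-0.3, -0.1, 0.7]
grip_width: 0.0652
grip_force: 0.0
```

{"api": "move_arm", "payload": {
  "commands": [
    {"hand": 5, "travel": [0, 0, 0], "twist": [0, 0, 0]},
    {"hand": 5, "travel": [0, 0, 0], "twist": [0, 0, 0]},
    {"hand": 5, "travel": [0, 0, 0], "twist": [0, 0, 0]}
  ]
}}

```text
time: 20.67
position: [0.4454, 0.0872, 0.023]
tool_rot: [0.669, 0.743, 0.0, 0.0]
ft_force: [-0.8, 0.4, 5.2]
grip_width: 0.0579
grip_force: 12.0
```

```bash
python3 p.py 0 0 .12
```

```text
pos [0.4454 0.0872 0.023 ] t 20.6667 travel [-8.2  13.09 -9.68] twist [0. 0. 7.] travel if turned first [-6.55 13.98 -9.7 ] w 0.0579 f [-0.8  0.4  5.2]
```

{"api": "move_arm", "payload": {
  "commands": [
    {"hand": 5, "travel": [0, 0, -2], "twist": [0, 0, 0]},
    {"hand": 5, "travel": [0, 0, -3], "twist": [0, 0, 0]},
    {"hand": 5, "travel": [0, 0, -3], "twist": [0, 0, 3.5]},
    {"hand": 5, "travel": [0, 0, -1.7], "twist": [0, 0, 3.5]},
    {"hand": 5, "travel": [-0.8, 1.7, 0], "twist": [0, 0, 0]}
  ]
}}

```text
time: 21.08
position: [0.4596, 0.0801, 0.1223]
tool_rot: [0.714, 0.701, 0.0, -0.0]
ft_force: [-0.7, -0.4, -0.5]
grip_width: 0.0577
grip_force: 12.0
```

{"api": "move_arm", "payload": {
  "commands": [
    {"hand": 5, "travel": [-1.4, 3.1, 0], "twist": [0, 0, 0]},
    {"hand": 5, "travel": [-1.4, 3.1, 0], "twist": [0, 0, 0]},
    {"hand": 5, "travel": [-1.4, 3.1, 0], "twist": [0, 0, 0]},
    {"hand": 5, "travel": [-1, 2, 0], "twist": [0, 0, 0]},
    {"hand": 5, "travel": [-0.5, 0.9, 0], "twist": [0, 0, 0]}
  ]
}}

```text
time: 21.5
position: [0.5866, 0.0179, 0.1196]
tool_rot: [0.714, 0.7, 0.001, 0.002]
ft_force: [-0.8, -0.0, -0.1]
grip_width: 0.058
grip_force: 12.0
```

{"api": "move_arm", "payload": {
  "commands": [
    {"hand": 5, "travel": [0, 0, 0], "twist": [0, 0, 0]},
    {"hand": 5, "travel": [0, 0, 0], "twist": [0, 0, 0]},
    {"hand": 5, "travel": [0, 0, 0], "twist": [0, 0, 0]}
  ]
}}

```text
time: 21.75
position: [0.5803, 0.0207, 0.1189]
tool_rot: [0.713, 0.701, -0.001, -0.002]
ft_force: [0.6, 0.2, -0.1]
grip_width: 0.0579
grip_force: 12.0
```

```bash
python3 p.py 0 0 .053
```

```text
pos [0.5803 0.0207 0.1189] t 21.75 travel [-0.14  0.4   6.59] twist [-0.2 -0.  -0. ] travel if turned first [-0.13  0.37  6.59] w 0.0579 f [ 0.6  0.2 -0.1]
```

{"api": "move_arm", "payload": {
  "commands": [
    {"hand": 5, "travel": [-0.1, 0.1, 1.5], "twist": [0, 0, 0]},
    {"hand": 5, "travel": [0, 0, 1.5], "twist": [0, 0, 0]},
    {"hand": 5, "travel": [0, 0, 1], "twist": [0, 0, 0]},
    {"hand": 5, "travel": [0, 0, 0.5], "twist": [0, 0, 0]},
    {"hand": 5, "travel": [0, 0, 0], "twist": [0, 0, 0]}
  ]
}}

```text
time: 22.17
position: [0.5821, 0.0195, 0.0733]
tool_rot: [0.713, 0.701, -0.001, -0.002]
ft_force: [-0.0, -0.9, -0.0]
grip_width: 0.058
grip_force: 12.0
```

{"api": "move_arm", "payload": {
  "commands": [
    {"hand": 5, "travel": [0, 0, 0], "twist": [0, 0, 0]},
    {"hand": 5, "travel": [0, 0, 0], "twist": [0, 0, 0]},
    {"hand": 5, "travel": [0, 0, 0], "twist": [0, 0, 0]},
    {"hand": 5, "travel": [0, 0, 0], "twist": [0, 0, 0]},
    {"hand": 5, "travel": [0, 0, 0], "twist": [0, 0, 0]}
  ]
}}

```text
time: 22.58
position: [0.5843, 0.0186, 0.0751]
tool_rot: [0.713, 0.701, 0.0, 0.0]
ft_force: [0.4, 1.0, -0.9]
grip_width: 0.058
grip_force: 12.0
```

```bash
python3 p.py 0 0 .053
```

```text
pos [0.5843 0.0186 0.0751] t 22.5833 travel [ 0.07 -0.04  2.21] twist [ 0.1  0.  -0. ] travel if turned first [ 0.07 -0.03  2.21] w 0.058 f [ 0.4  1.  -0.9]
```

{"api": "move_arm", "payload": {
  "commands": [
    {"hand": 5, "travel": [0, 0, 0.6], "twist": [0, 0, 0]},
    {"hand": 5, "travel": [0, 0, 0.6], "twist": [0, 0, 0]},
    {"hand": 5, "travel": [0, 0, 0.4], "twist": [0, 0, 0]},
    {"hand": 5, "travel": [0, 0, 0.3], "twist": [0, 0, 0]},
    {"hand": 5, "travel": [0, 0, 0.2], "twist": [0, 0, 0]}
  ]
}}

```text
time: 23.0
position: [0.5834, 0.0188, 0.0529]
tool_rot: [0.713, 0.701, -0.001, -0.001]
ft_force: [-4.2, 0.6, 17.4]
grip_width: 0.0578
grip_force: 12.0
```

{"api": "move_arm", "payload": {
  "commands": [
    {"hand": 5, "travel": [0, 0, 0], "twist": [0, 0, 0]},
    {"hand": 5, "travel": [0, 0, 0], "twist": [0, 0, 0]},
    {"hand": 5, "travel": [0, 0, 0], "twist": [0, 0, 0]}
  ]
}}

```text
time: 23.25
position: [0.5841, 0.0187, 0.0534]
tool_rot: [0.713, 0.701, 0.0, 0.0]
ft_force: [-0.6, -0.1, -0.5]
grip_width: 0.0582
grip_force: 12.0
```

```bash
python3 p.py 0 0 .053
```

```text
pos [0.5841 0.0187 0.0534] t 23.25 travel [ 0.06 -0.01  0.04] twist [ 0. -0. -0.] travel if turned first [ 0.06 -0.01  0.04] w 0.0582 f [-0.6 -0.1 -0.5]
```

{"api": "move_arm", "payload": {
  "commands": [
    {"hand": 7.5, "travel": [0, 0, 0], "twist": [0, 0, 0]},
    {"hand": 7.5, "travel": [0, 0, 0], "twist": [0, 0, 0]},
    {"hand": 7.5, "travel": [0, 0, 0], "twist": [0, 0, 0]},
    {"hand": 7.5, "travel": [0, 0, 0], "twist": [0, 0, 0]},
    {"hand": 7.5, "travel": [0, 0, -1.5], "twist": [0, 0, 0]}
  ]
}}

```text
time: 23.67
position: [0.5821, 0.0189, 0.0665]
tool_rot: [0.713, 0.701, -0.002, -0.002]
ft_force: [-0.5, 0.2, -0.0]
grip_width: 0.0739
grip_force: 0.0
```

{"api": "move_arm", "payload": {
  "commands": [
    {"hand": 7.5, "travel": [0, 0, -3], "twist": [0, 0, 0]},
    {"hand": 7.5, "travel": [0, 0, -3], "twist": [0, 0, 0]},
    {"hand": 7.5, "travel": [0, 0, -3], "twist": [0, 0, 0]},
    {"hand": 7.5, "travel": [2, -1.5, -1], "twist": [0, 0, 0]},
    {"hand": 7.5, "travel": [3, -2, 0], "twist": [0, 0, 0]}
  ]
}}

```text
time: 24.08
position: [0.5544, 0.0675, 0.1724]
tool_rot: [0.715, 0.699, 0.004, 0.004]
ft_force: [0.5, 1.0, -0.7]
grip_width: 0.0748
grip_force: 0.0
```

{"api": "move_arm", "payload": {
  "commands": [
    {"hand": 7.5, "travel": [3.3, -1.8, 0], "twist": [0, 0, 0]},
    {"hand": 7.5, "travel": [3.3, -1.8, 0], "twist": [0, 0, 0]},
    {"hand": 7.5, "travel": [3.3, -1.8, 0], "twist": [0, 0, 0]},
    {"hand": 7.5, "travel": [3.3, -1.8, 0], "twist": [0, 0, 0]},
    {"hand": 7.5, "travel": [3.3, -1.8, 0], "twist": [0, 0, 0]}
  ]
}}

```text
time: 24.5
position: [0.4619, 0.2372, 0.1688]
tool_rot: [0.714, 0.701, 0.0, 0.0]
ft_force: [-0.0, 0.2, -0.7]
grip_width: 0.0752
grip_force: 0.0
```

{"api": "move_arm", "payload": {
  "commands": [
    {"hand": 7.5, "travel": [3.3, -1.8, 0], "twist": [0, 0, 0]},
    {"hand": 7.5, "travel": [3.3, -1.8, 0], "twist": [0, 0, 0]},
    {"hand": 7.5, "travel": [3.3, -1, 0], "twist": [0, 0, 0]},
    {"hand": 7.5, "travel": [0, 0, 0], "twist": [0, 0, 0]},
    {"hand": 7.5, "travel": [0, 0, 0], "twist": [0, 0, 0]}
  ]
}}

```text
time: 24.92
position: [0.4179, 0.3373, 0.1687]
tool_rot: [0.712, 0.702, 0.0, 0.0]
ft_force: [-0.3, -0.2, -0.0]
grip_width: 0.0748
grip_force: 0.0
```

Run:
```python
from rig import robot
from h import *
from p import blk
t=robot.camera("top");s=robot.camera("scene")
for n,b,z in[("trough",(310,175,375,215),.03),("rack",(310,150,375,178),.042),("large",(298,225,352,268),.09),("tip",(225,172,270,215),.042)]:
    r=rect(t,b,z,130);print(n,r[0].round(4),r[1].round(1),round(r[2],1))
r=rect(t,(277,180,312,210),.052,195);print("plate",r)
print(blk(0,0),blk(0,.134))
a=cv2.resize(t["frame"][140:290,180:380,::-1],None,fx=2,fy=2);b=cv2.resize(s["frame"][200:350,310:510,::-1],None,fx=2,fy=2)
cv2.imwrite("pics/fin.png",cv2.hconcat([a,b]))
```

```text
trough [ 0.5876 -0.1138] [ 42.9 113. ] -0.9
rack [ 0.6631 -0.1176] [50.3 90.1] 0.2
large [ 0.4281 -0.0743] [ 74.2 108.7] 12.8
tip [0.5871 0.1531] [ 64.3 102. ] -1.0
plate (array([0.58323151, 0.01493505]), array([77.1686554 , 82.62547302]), 1.033371090888977)
[0.584  0.0193] [0.58633862 0.15327959]
```

View pics/fin.png

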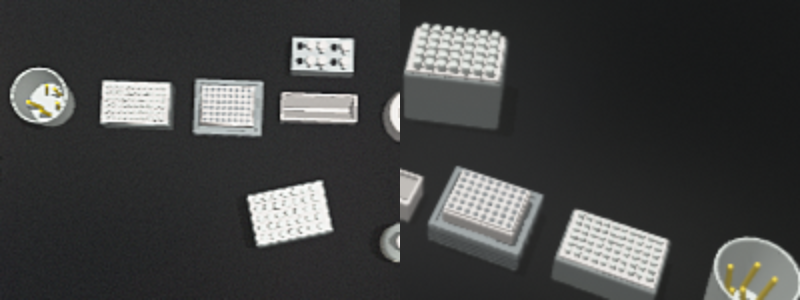

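The final picture shows the plate flat inside the nest rim (top crop, about (228,105)). The tip box stands at (137,103), the trough at (318,107) and the rack at (323,56). The measured positions are all within the limits.

```bash
python3 -c "
from rig import robot
print(robot.hand_in())"
```

```text
the job is handed in; nothing more can be done
None
```

The bench is set up and handed in at about 25 s: the plate is seated flat in the nest, the tip box, trough and tube rack stand in their places by the last camera check, and the large tip box has not moved; I steered clear of the water bottle but did not re-measure it.

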